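# Put the printing stamps back in reverse order

## Task

Move the four hand stamps from the felt tiles of the drying board into the storage tray, one to a compartment, in the reverse order: the stamp at the left-hand end of the board goes to the right-hand end of the tray, and so on along the row. Each must end standing upright, rubber face down, flat on the floor of its compartment. Set each one down: never tip one over or let one fall.

Things in the scene. Friction and masses are not known exactly. Their poses are not given: they have to be found in the camera images.
- round_centre (a point): hand stamp with a round block 52 mm across, handle ending in a ball-like knob 34 mm across: the block (26 mm high, pale wood on a dark rubber face, which is the underside) carries an upright turned wooden handle 26 mm in diameter, straight from 26 to 68 mm above the underside. Total height 90 mm, about 0.11 kg, loose. The point lies on the handle's axis half-way up, 45 mm above the underside; z is up along the handle
- square_centre (a point): hand stamp with a square block 48 mm wide, plain flat-topped handle: the block (26 mm high, pale wood on a dark rubber face, which is the underside) carries an upright turned wooden handle 26 mm in diameter, straight from 26 to 68 mm above the underside. Total height 80 mm, about 0.11 kg, loose. The point lies on the handle's axis half-way up, 40 mm above the underside; z is up along the handle
- long_centre (a point): hand stamp with a long block with rounded ends, 62 mm by 46 mm (long along its x), handle ending in a cone: the block (26 mm high, pale wood on a dark rubber face, which is the underside) carries an upright turned wooden handle 26 mm in diameter, straight from 26 to 68 mm above the underside. Total height 84 mm, about 0.11 kg, loose. The point lies on the handle's axis half-way up, 42 mm above the underside; z is up along the handle
- clover_centre (a point): hand stamp with a four-lobed clover-shaped block 51 mm over the lobes, short handle with a slightly rounded top: the block (26 mm high, pale wood on a dark rubber face, which is the underside) carries an upright turned wooden handle 26 mm in diameter, straight from 26 to 68 mm above the underside. Total height 74 mm, about 0.11 kg, loose. The point lies on the handle's axis half-way up, 37 mm above the underside; z is up along the handle
- tile_round: grey felt-topped tile 74 x 74 x 4 mm on which the round stamp stands at the start, within 5 mm of its middle. Fixed on the drying board, in one of its four places. Origin: centre of the tile's underside, 12 mm above the table; the tile's top is 16 mm above the table; its y axis runs along the row, to the robot's left, its x axis across the row, away from the robot
- tile_square: grey felt-topped tile 74 x 74 x 4 mm on which the square stamp stands at the start, within 5 mm of its middle. Fixed on the drying board, in one of its four places. Origin: centre of the tile's underside, 12 mm above the table; the tile's top is 16 mm above the table; its y axis runs along the row, to the robot's left, its x axis across the row, away from the robot
- tile_long: grey felt-topped tile 74 x 74 x 4 mm on which the long stamp stands at the start, within 5 mm of its middle. Fixed on the drying board, in one of its four places. Origin: centre of the tile's underside, 12 mm above the table; the tile's top is 16 mm above the table; its y axis runs along the row, to the robot's left, its x axis across the row, away from the robot
- tile_clover: grey felt-topped tile 74 x 74 x 4 mm on which the clover stamp stands at the start, within 5 mm of its middle. Fixed on the drying board, in one of its four places. Origin: centre of the tile's underside, 12 mm above the table; the tile's top is 16 mm above the table; its y axis runs along the row, to the robot's left, its x axis across the row, away from the robot
- tray: storage tray, fixed on the table: plywood floor, dark wooden rims, 86 mm (its x) by 326 mm (its y), 20 mm high, with four square compartments in a row, each 74 x 74 mm inside, walls 6 mm thick, floor 6 mm thick. Origin: centre of the underside, at table height; y runs along the row, to the robot's left. Compartment centres at y = -120, -40, 40, 120 mm, x = 0. The tray and the drying board lie roughly parallel, one nearer the robot and one farther; which is which varies
- board: drying board, fixed on the table: pale wood, 92 mm (its x) by 336 mm (its y), 12 mm high, carrying the four grey felt-topped tiles at y = -123, -41, 41, 123 mm, x = 0. Origin: centre of the underside, at table height; y runs along the row, to the robot's left

How it is judged:
By the outcome, as a careful person would: the job done as asked, in the order asked, and still so for the second after the job is handed in, with the robot touching nothing.
It also fails if it takes over 106 s, if anything falls off the work surface, if the arm or the gripper's body presses on something with over 40 N, if the wrist force passes 120 N, or if a joint passes its speed limit or range.

## Robot

A 6-joint arm with a two-finger parallel gripper is mounted at the origin on the work surface. World frame = base frame: x ahead of the robot, y to its left, z up, the work surface at z = 0. Lengths are in m, angles in rad, forces in N, time in s.
With the tool pointing down it reaches from about 0.35 to 0.975 m from the base axis. Payload 7.1 kg.
Tool frame: the origin (TCP) lies midway between the tips of the shut fingers; the grasp point (between the pads) lies 19 mm behind it; z points along the fingers, x is the direction in which the jaws open and shut, and the axes are right-handed (so a half turn about z gives the same grasp; the last joint's range is limited). The gripper opens to 88 mm and grips with 3 to 60 N. Pads are 20 mm wide; open, the fingers measure 115 mm over their backs; the gripper's body (75 mm by 178 mm) begins 61 mm behind the grasp point.
Start: joints at [1.274, 0.423, 1.63, -0, 1.089, -0.019], TCP at [0.171, 0.601, 0.223] pointing down, gripper open.
Joint ranges: [-3, 3], [-0.9, 2.11], [0.09, 2.58], [-1.31, 4.45], [0.11, 2.69], [-2.54, 2.54]. Speed limits (rad/s): [2.39, 2.39, 3.01, 3.14, 3.14, 3.14].

## Interface

Orientations are given as a unit quaternion [w, x, y, z].
In Python, from station import move_pose, movel, movej, command_gripper, wait, inverse_kinematics, read_camera, camera_info, MotionError, job_done, get_time, get_joint_pos, get_qvel, get_effort, get_tcp_pos, get_ee_rot, get_ft_force, get_ft_torque, get_grip_width gives the robot as it stands. Calls block until the motion is done:
- move_pose(position, orientation): joint-space move of the TCP to a pose.
- movel(position, frame=None, v=0.15, until_force=None): straight line of the TCP; frame=None keeps the orientation; v is the mean speed in m/s. With until_force (N) it stops when the force on the tool has changed by that much, and returns True; else False.
- movej(angles): joint-space move.
- command_gripper(opening): opening from 0.0 (shut) to 1.0 (fully open); the grip force is fixed at half the most; returns when the fingers have stopped.
- wait(seconds).
- inverse_kinematics(position, orientation): joint angles nearest the present ones, or None.
- read_camera(name): name is "scene" or "top"; returns the picture (384x512x3 uint8, red, green, blue); there is no depth.
- camera_info(name): a dict with "intrinsics" (3x3 intrinsics, pixels), "dist" ([k1, k2, p1, p2, k3] as OpenCV has them; the pictures are not rectified), "T" (4x4, takes a point from camera to world coordinates). Camera axes: x right, y up, looking along -z (the intrinsics and any distortion apply to the point x, -y, -z); pixel columns grow to the right and rows downward; lengths in m; the calibration is good to about 2 mm. A picture is of the moment at which its call begins. camera_info takes no time and is no camera call.
A pose or a line that the arm cannot do raises MotionError and nothing moves.
- job_done(): hands the job in, once; it reports no verdict.
Readings, each from a call of its own:
- get_time(): time.
- get_joint_pos(): joint angles.
- get_qvel(): joint speeds.
- get_effort(): joint torques, N m.
- get_tcp_pos(): TCP position.
- get_ee_rot(): TCP orientation.
- get_ft_force(): force on the tool from outside, world axes, zero at the start.
- get_ft_torque(): the same for the moment, N m.
- get_grip_width(): opening from 0.0 (shut) to 1.0 (fully open).
Only numpy, scipy, OpenCV 4.12 (cv2) and the standard library are available. Lean on these libraries where they do the work, as an engineer would, in place of code of your own. Each camera call takes 0.05 s, during which the arm holds its last target. There are 200 camera calls.

## Working session

There is one attempt and no reset: what is moved stays moved. The work goes in short steps, each a Python script; the robot and the scene stay as the last script left them, time stands still between calls to the robot, and variables do not carry over. Pictures are saved under pics/ and viewed, on a budget of 14 in all, crops included, one or two more only if the job needs it, and the job is handed in when it is done.

```bash
mkdir -p pics; python3 - <<'E'
from station import *
import cv2
for n in ("scene","top"):
    im=read_camera(n); cv2.imwrite(f"pics/{n}0.png",cv2.resize(im[:,:,::-1],(800,600),interpolation=cv2.INTER_CUBIC))
    c=camera_info(n); print(n,c["intrinsics"],c["dist"],c["T"])
print(get_tcp_pos(),get_ee_rot(),get_time())
E
```

```text
scene [[364.90806428   0.         254.68267517]
 [  0.         364.90806428 191.72283645]
 [  0.           0.           1.        ]] [-0.10929079  0.          0.          0.          0.        ] [[-0.10981099 -0.61352429  0.78200351  1.05432533]
 [ 0.99385324 -0.07889265  0.07766391  0.04223407]
 [ 0.01404564  0.78572507  0.61841639  0.45522569]
 [ 0.          0.          0.          1.        ]]
top [[404.4680481    0.         253.68016754]
 [  0.         404.4680481  189.95828299]
 [  0.           0.           1.        ]] [-0.0825169  0.         0.         0.         0.       ] [[ 0.01545054  0.99487213 -0.09995366  0.50760601]
 [-0.99948355  0.01255002 -0.02958272 -0.03304381]
 [-0.0281766   0.10035911  0.99455223  0.70993908]
 [ 0.          0.          0.          1.        ]]
[0.1712115  0.60057665 0.22197442] [ 4.04505573e-04  7.98196393e-01  6.02396901e-01 -5.72648395e-04] 0.1
```

View pics/top0.png

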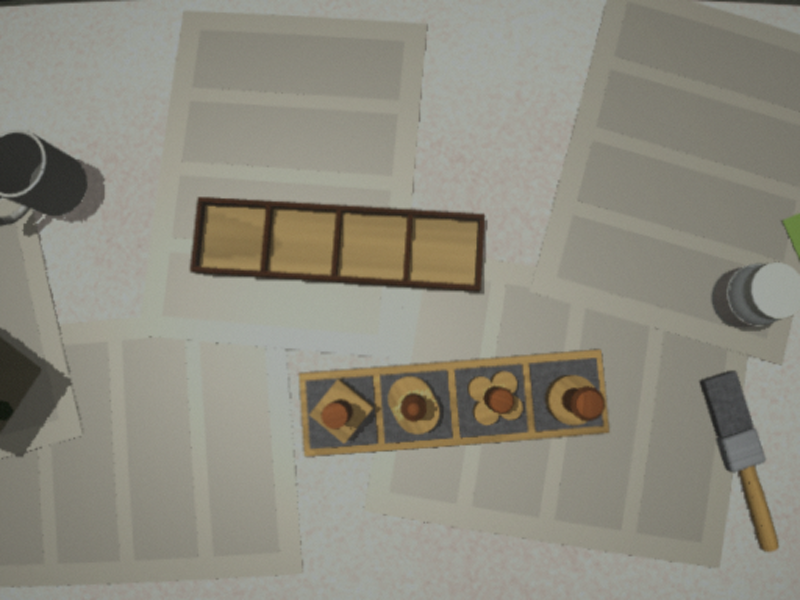

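View pics/scene0.png

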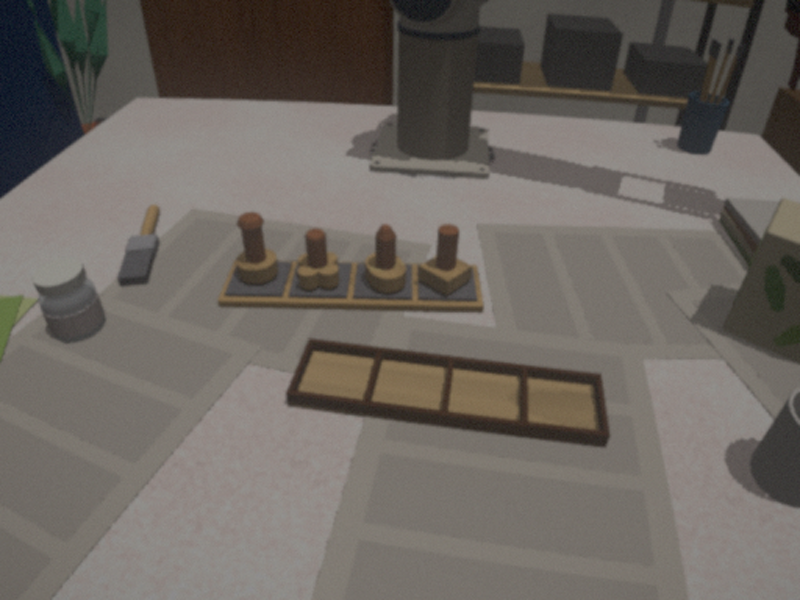

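Top view (800x600): tray from (195,198) to (485,292). The board is nearer the robot, running left to right square (337,413), long (413,407), clover (499,400), round (587,402). I'll enlarge both views.

```bash
python3 - <<'E'
import cv2
from station import *
for n,(x,y,w,h) in {"top":(115,115,285,185),"scene":(135,130,260,155)}.items():
    im=read_camera(n)[y:y+h,x:x+w,::-1]; s=2.8 if n=="top" else 3
    cv2.imwrite(f"pics/{n}1.png",cv2.convertScaleAbs(cv2.resize(im,None,fx=s,fy=s,interpolation=cv2.INTER_CUBIC),alpha=1.4))
E
```

```text
(no output)
```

View pics/top1.png

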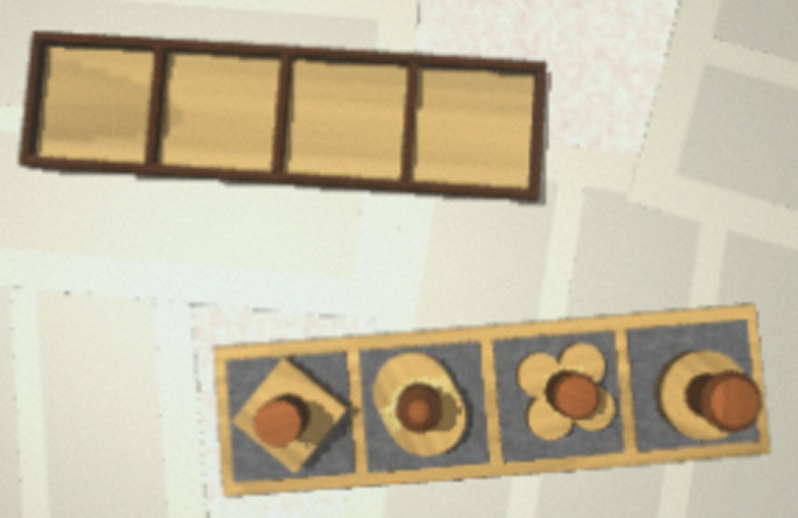

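View pics/scene1.png

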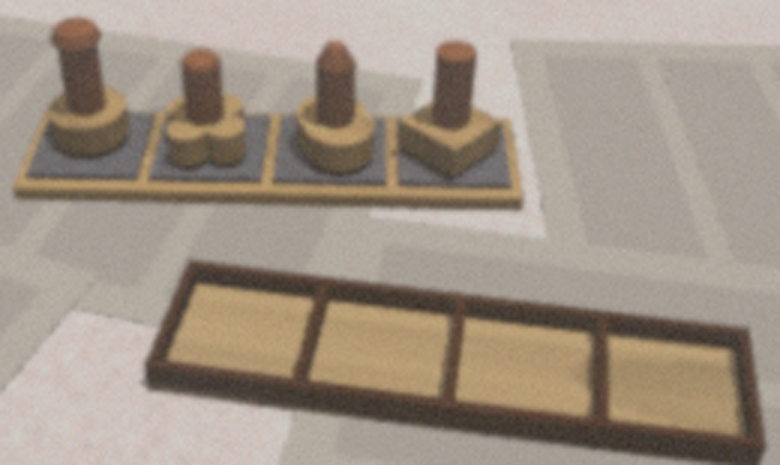

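Top crop: tray rim corners (35,32), (546,62), (538,198), (22,164), and board corners (215,347), (754,306), (769,452), (226,495). Handle tops are at (279,420), (418,401), (574,395) and (732,401). In the scene crop, the tops of round, clover, long and square are at (76,36), (201,58), (335,42) and (456,48).

```bash
cat > geo.py <<'E'
import numpy as np, cv2
from station import camera_info
from scipy.optimize import least_squares
CR={"top":(115,115,2.8),"scene":(135,130,3.)}
def ray(n,p,crop=None):
    ox,oy,s=crop or CR[n]; c=camera_info(n); p=(np.array(p,float)+.5)/s-.5+[ox,oy]
    u=cv2.undistortPoints(p.reshape(1,1,2),np.array(c["intrinsics"]),np.array(c["dist"])).ravel()
    T=np.array(c["T"]); return T[:3,3],T[:3,:3]@[u[0],-u[1],-1]
def atz(n,p,z,crop=None):
    o,d=ray(n,p,crop); return (o+d*(z-o[2])/d[2])[:2]
def fitrect(P,lx,ly):  # corners order (+x,+y),(+x,-y),(-x,-y),(-x,+y)
    L=np.array([[lx,ly],[lx,-ly],[-lx,-ly],[-lx,ly]])/2
    R=lambda a:np.array([[np.cos(a),-np.sin(a)],[np.sin(a),np.cos(a)]])
    r=least_squares(lambda v:(L@R(v[2]).T+v[:2]-P).ravel(),[*P.mean(0),0])
    return r.x,np.abs(r.fun).max()
E
python3 - <<'E'
from geo import *
np.set_printoptions(precision=4,suppress=True)
rect={}
for nm,n,px,z,d in [("tray","top",[(35,32),(546,62),(538,198),(22,164)],.02,(.086,.326)),
  ("tray","scene",[(757,446),(150,366),(192,265),(748,330)],.02,(.086,.326)),
  ("board","top",[(215,347),(754,306),(769,452),(226,495)],.012,(.092,.336)),
  ("board","scene",[(521,199),(16,188),None,None],.012,None)]:
    P=np.array([atz(n,p,z) for p in px if p])
    print(nm,n,P.tolist() if d is None else fitrect(P,*d))
    if n=="top": rect[nm]=fitrect(P,*d)[0]
    if nm=="tray" and n=="scene": print(P)
S={"square":((279,420),(456,48),(292.5,416),.080,123),"long":((418,401),(335,42),(420,403),.084,41),
 "clover":((574,395),(201,58),(566,391),.074,-41),"round":((732,401),(76,36),(705,395),.073,-123)}
x,y,a=rect["board"]
for k,(t,s,b,h,ty) in S.items():
    ty/=1000; tile=np.array([x-ty*np.sin(a),y+ty*np.cos(a)])
    print(k,"tile",tile,"top",atz("top",t,.016+h),"scene",atz("scene",s,.016+h),"block",atz("top",b,.042))
c=[atz("top",p,.042) for p in [(290,358),(348,411),(297,472),(235,422)]]
e=c[0]-c[1]; print("sq edge",np.hypot(*e),np.degrees(np.arctan2(e[1],e[0])),"other", [np.hypot(*(c[i]-c[i-1])) for i in range(4)])
print("long dir", atz("top",(390,358),.042)-atz("top",(447,450),.042))
E
```

```text
tray top (array([ 0.6371,  0.0551, -0.0538]), np.float64(0.002107358306970286))
tray scene (array([ 0.6398,  0.0549, -0.052 ]), np.float64(0.00549023675732821))
[[ 0.6894  0.2099]
 [ 0.6723 -0.1065]
 [ 0.5912 -0.1023]
 [ 0.6062  0.2185]]
board top (array([ 0.4622, -0.0762,  0.0922]), np.float64(0.0021172016374133573))
board scene [[0.4939123531537791, 0.09164125191396996], [0.5245716534147137, -0.2370770373126852]]
square tile [0.4509 0.0463] top [0.4553 0.0428] scene [0.4512 0.042 ] block [0.4532 0.0416]
long tile [ 0.4584 -0.0353] top [ 0.4671 -0.0318] scene [ 0.4609 -0.0342] block [ 0.4622 -0.0329]
clover tile [ 0.466 -0.117] top [ 0.4709 -0.1162] scene [ 0.4747 -0.1181] block [ 0.4704 -0.118 ]
round tile [ 0.4735 -0.1987] top [ 0.4686 -0.2023] scene [ 0.4562 -0.2068] block [ 0.469  -0.1993]
sq edge 0.04604295532098255 48.94195089751514 other [np.float64(0.04940692263569611), np.float64(0.04604295532098255), np.float64(0.04629590558218828), np.float64(0.04662285886850354)]
long dir [0.0528 0.034 ]
```

The measurements agree: the square, long and clover stamps lie within 5 mm of their tiles after averaging, and the round knob's centre just sits higher than I had assumed. I'll do the square stamp first.

```bash
cat > pp.py <<'E'
import numpy as np
from station import *
TRAY=np.array([.638,.055]); TA=-.053
def q(deg): h=np.radians(deg)/2; return [0,np.cos(h),np.sin(h),0]
def slot(y): return TRAY+y*np.array([-np.sin(TA),np.cos(TA)])
UP=.180; G=.031
def pick(xy,yaw):
    command_gripper(.68)
    move_pose([*xy,UP],q(yaw)); movel([*xy,.016+G],v=.12)
    command_gripper(0.); w=get_grip_width()
    movel([*xy,UP],v=.12); wait(.2)
    print("grip mm",w*88,get_grip_width()*88,"F",np.round(get_ft_force(),2),"t",get_time())
def place(xy,yaw):
    move_pose([*xy,UP],q(yaw)); movel([*xy,.006+G+.006],v=.12)
    hit=movel([*xy,.006+G-.004],v=.015,until_force=2.5)
    z=get_tcp_pos()[2]; print("hit",hit,"underside z mm",(z-G)*1000,"F",np.round(get_ft_force(),2))
    command_gripper(.6); movel([*xy,UP],v=.12)
    print("done t",get_time())
E
python3 - <<'E'
from pp import *
import cv2
p=get_tcp_pos(); movel([p[0],p[1],.36],v=.25); move_pose([.453,.042,.30],q(-15))
pick((.4530,.0422),-15)
im=read_camera("scene")
cv2.imwrite("pics/s2.png",cv2.resize(im[:,:,::-1],(768,576)))
E
```

```text
grip mm 24.690818743883753 24.628346057772355 F [ 0.3  -0.42 -1.83] t 7.6833
```

View pics/s2.png

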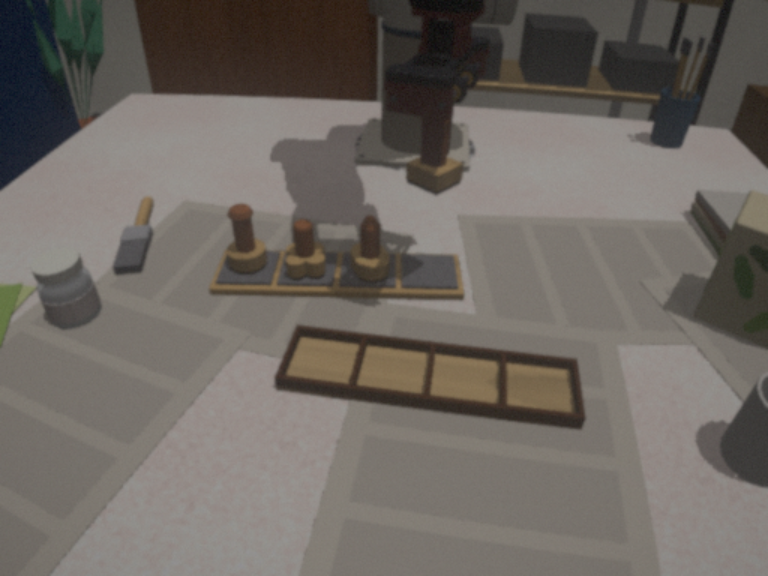

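The square stamp is held upright at about (435,175) and the others are undisturbed. Next I place it.

```bash
python3 - <<'E'
from pp import *
import cv2
place(slot(-.120),23)
pick((.4625,-.0332),23)
im=read_camera("scene")
cv2.imwrite("pics/s3.png",cv2.resize(im[:,:,::-1],(768,576)))
E
```

```text
hit True underside z mm 5.96158202348375 F [-0.45 -0.25  3.7 ]
done t 12.325
grip mm 25.31706192918199 25.171814316004863 F [-0.13  0.32 -1.18] t 16.7583
```

View pics/s3.png

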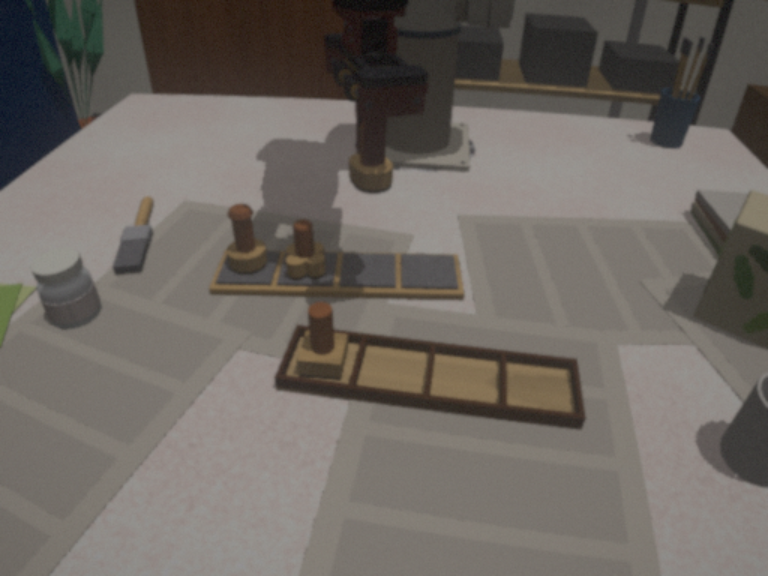

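The square stamp stands aligned and upright in the right-hand compartment at about (321,345), and the long stamp is held upright. I'll carry on with the rest.

```bash
python3 - <<'E'
from pp import *
import cv2
place(slot(-.040),-13)
pick((.4715,-.1177),5)
place(slot(.040),-3)
pick((.4685,-.2000),5)
im=read_camera("scene")
cv2.imwrite("pics/s4.png",cv2.resize(im[:,:,::-1],(768,576)))
E
```

```text
hit True underside z mm 6.078014737055666 F [-0.59  0.63  3.83]
done t 21.3
grip mm 25.078122495339795 25.447708392216356 F [-0.45  0.31 -1.58] t 25.8667
hit True underside z mm 6.100233164919825 F [-0.46  0.35  4.65]
done t 30.6667
grip mm 30.911655954920906 30.818250281574052 F [-0.51  0.11 -1.3 ] t 35.6167
```

View pics/s4.png

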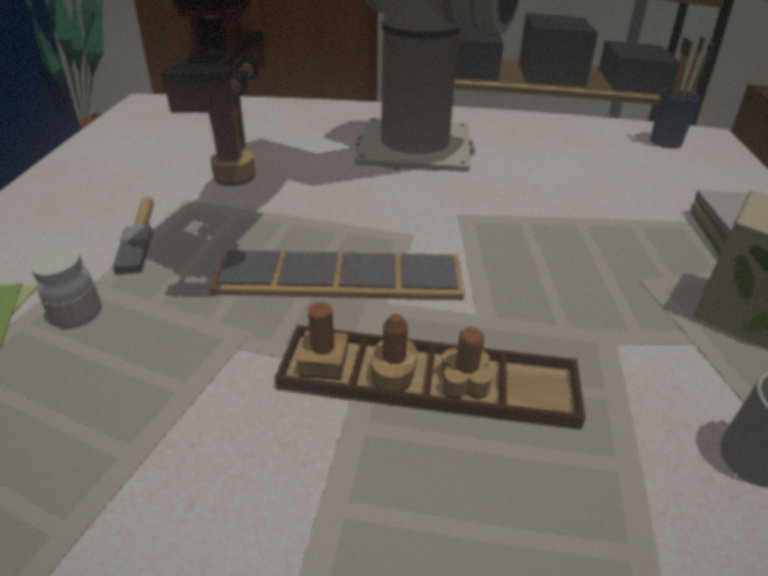

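The three placed stamps are good. The round one's grip width is 30.8 mm instead of about 25, so it may be held on the knob or tilted. I'll zoom in.

```bash
python3 - <<'E'
from station import *
import cv2,numpy as np
a=cv2.resize(read_camera("scene")[25:130,100:190,::-1],None,fx=4.4,fy=4.4,interpolation=cv2.INTER_CUBIC)
b=cv2.resize(read_camera("top")[190:295,330:420,::-1],None,fx=4.4,fy=4.4,interpolation=cv2.INTER_CUBIC)
cv2.imwrite("pics/z5.png",cv2.convertScaleAbs(np.hstack([a,b]),alpha=1.6))
E
```

```text
(no output)
```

View pics/z5.png

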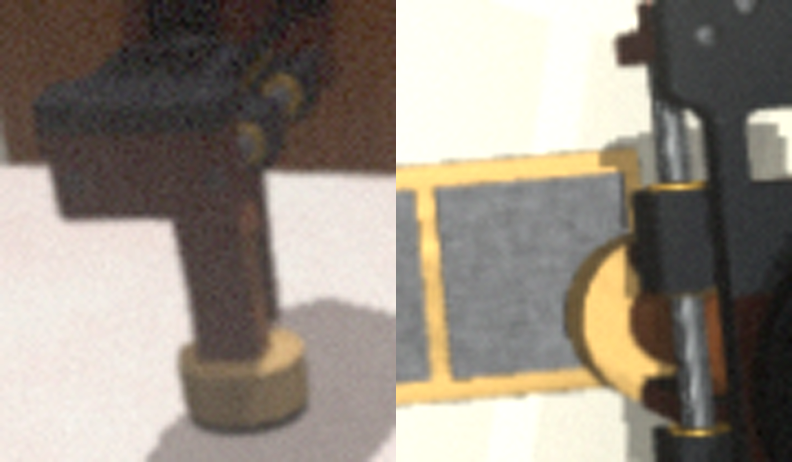

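The pictures show no clear tilt. Most likely the tops of the pads rest on the knob's lower curve. I'll lower it gently from a larger standoff and stop at contact before releasing.

```bash
python3 - <<'E'
from pp import *
import cv2
xy=slot(.120)
move_pose([*xy,UP],q(-3)); movel([*xy,.006+G+.014],v=.1)
hit=movel([*xy,.006+G-.004],v=.015,until_force=2.)
print(hit,(get_tcp_pos()[2]-G)*1000,get_ft_force(),get_ft_torque(),get_grip_width()*88)
a=cv2.resize(read_camera("scene")[150:300,280:400,::-1],None,fx=3.7,fy=3.7,interpolation=cv2.INTER_CUBIC)
cv2.imwrite("pics/z6.png",cv2.convertScaleAbs(a,alpha=1.6))
E
```

```text
True 6.227341444523117 [-0.49122574 -0.7064523   4.86498071] [-0.13462274  0.09623972 -0.04286246] 30.881686691185124
```

View pics/z6.png

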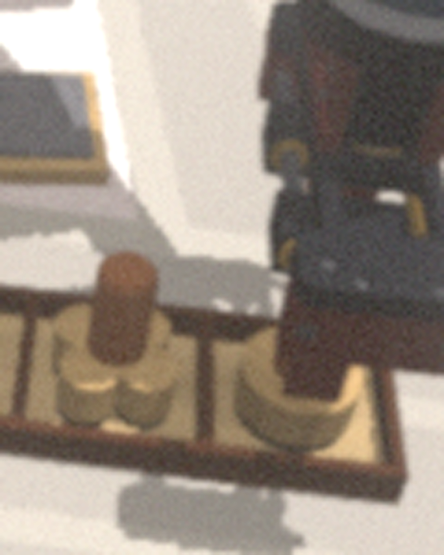

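Contact came at 6.2 mm, so it is flat and not tilted, and it is centred in the compartment. I'll release it and retreat clear.

```bash
python3 - <<'E'
from pp import *
import cv2
xy=slot(.120)
command_gripper(.6); movel([*xy,.25],v=.12); move_pose([.40,.25,.30],q(0)); wait(.5)
print(get_time())
a=read_camera("scene")[190:290,175:395,::-1]; b=read_camera("top")[115:200,115:335,::-1]
cv2.imwrite("pics/f7.png",cv2.convertScaleAbs(cv2.resize(np.vstack([a,b]),None,fx=3.2,fy=3.2,interpolation=cv2.INTER_CUBIC),alpha=1.4))
E
```

```text
43.6583
```

View pics/f7.png

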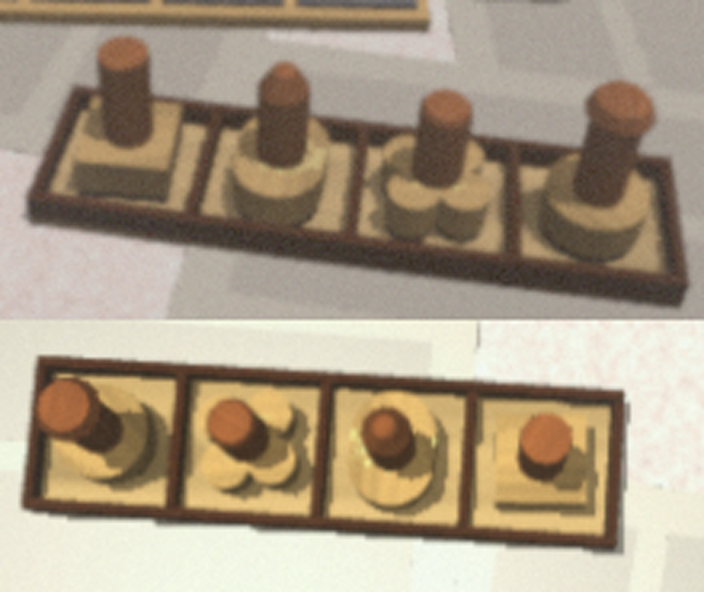

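All four stamps stand flat and clear of the walls, in the order round, clover, long, square from the robot's left (top-view blocks near (103,435), (250,440), (393,450), (545,465)).

```bash
python3 -c "
from station import *
job_done(); print(get_time())"
```

```text
the job is handed in; nothing more can be done
the job is handed in; nothing more can be done
```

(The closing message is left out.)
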